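Index the thread carousel to its next station

TASK

Bring the next thread to the guide: pull up the red spring knob on the white carousel, turn the carousel counter-clockwise (seen from above) to the very next index hole, about a sixth of a turn on, and let the spring pin drop fully home so that the carousel is locked there. The hole is hidden and its spacing is not exact, so feel for it, and be gentle with the slender pin: stop pushing as soon as it locks. Leave the other things where they are and let go at the end.

Things in the scene. Friction and masses are not known exactly. Their poses are not given: they have to be found in the camera images.
- jig: Fixed jig: plywood base board 270 x 270 x 18 mm that carries a round white carousel disc turning about the vertical axis through this origin. Origin: on the table surface, on the carousel's axis; z up. On two corners of the board stand loose spools.
- disc_top (a point): Centre of the top face of the white carousel disc (244 mm diameter, 12 mm thick, top 56 mm above the table), on the turning axis; fixed frame, parallel to the jig's. A hub nut rises 18 mm above it. Four thread spools (34 mm diameter, tops 93 mm above the table) are fixed on the disc, none within 80 degrees of the knob about the axis.
- guide_eye (a point): Wire eyelet of the thread guide fixed on the base board, 117 mm from the axis in the jig's +x direction and 126 mm above the table; its wooden block (55 mm high) stands 150 mm from the axis.
- ring_mid (a point): Centre of the fixed steel index ring hidden under the disc, on the axis; the ring's top face is 40 mm above the table. It has six holes (10 mm wide along the circle), 100 mm from the axis. Counter-clockwise from the home hole, the next one was set by hand and lies anywhere from 45 to 75 degrees on (0.79 to 1.31 rad); the others are at 120, 180, 240, 300. Press the pin on the ring with 18 N at most.
- knob (a point): Centre of the red plunger knob: upright cylinder, 24 mm diameter, 26 mm high, black band near its top; on the carousel 100 mm from the axis, 90 mm above the table when the pin is home. Under it a steel bush, 20 mm diameter, reaches from the disc up to 74 mm (28 mm collar at its foot). It moves only straight up and down on the carousel. At the start it is at 150 degrees from the jig's +x about z.
- stage (a joint): Turn of the carousel about the vertical axis in rad: 0 at the start (pin in the home hole), growing counter-clockwise seen from above. Stiff by friction: about 1 to 2 N at the knob turns it and it stays where it is left. With the pin in a hole it has about 0.01 rad of play each way.
- plunger (a joint): Lift of the knob and its 8 mm round-ended pin in m: 0 when fully home in a hole, 0.008 when the pin's tip is resting on the ring between holes, 0.014 at most. A spring pulls it down with 4.4 N when home and 7.2 N at full lift. Let go between holes, the pin rides on the ring and drops into the next hole that it is moved over.
- tape_mid (a point): Bystander: purple tape roll, 90 mm diameter, 45 mm high, lying flat; point at its centre half-way up.
- glue_mid (a point): Bystander: yellow glue bottle, 48 mm diameter, 140 mm high; point half-way up.
- bottle_mid (a point): Bystander: green glass bottle, 62 mm diameter, 220 mm high; point half-way up.
- driver_grip (a point): Bystander: screwdriver with orange handle lying on the table; point at the handle.
- spool_a_mid (a point): Bystander: loose black thread spool, 34 mm diameter, 36 mm high, standing on a corner of the jig's base board; point half-way up.
- spool_b_mid (a point): Bystander: loose blue thread spool, same size, standing on another corner of the base board; point half-way up.

How it is judged:
By the outcome, as a careful person would: the job done as asked, in the order asked, and still so for the second after the job is handed in, with the robot touching nothing.
It also fails if it takes over 58 s, if anything falls off the work surface, if the arm or the gripper's body presses on something with over 40 N, if the wrist force passes 120 N, or if a joint passes its speed limit or range.

ROBOT

A 6-joint arm with a two-finger parallel gripper is mounted at the origin on the work surface. World frame = base frame: x ahead of the robot, y to its left, z up, the work surface at z = 0. Lengths are in mm, angles in degrees, forces in N, time in s.
With the tool pointing down it reaches from about 350 to 875 mm from the base axis. Payload 15.5 kg.
Tool frame: the origin (TCP) lies midway between the tips of the shut fingers; the grasp point (between the pads) lies 19 mm behind it; z points along the fingers, y is the direction in which the jaws open and shut (so a half turn about z gives the same grasp; the last joint's range is limited). The gripper opens to 85 mm and grips with 20 to 120 N. Pads are 22 mm wide; open, the fingers measure 114 mm over their backs; the gripper's body (76 mm by 85 mm) begins 54 mm behind the grasp point. The pads swing forward as they close: fully open they stand 13 mm farther back than shut.
Start: joints at [-73.31, 28.281, 77.091, -0, 74.628, -5.472], TCP at [235.768, -578.826, 231.277] pointing down, gripper open.
Joint ranges: [-166.48, 166.48], [-47.26, 123.95], [12.59, 153.08], [-70.14, 250.14], [6.76, 159.57], [-176.63, 176.63]. Speed limits (degrees/s): [108.29, 108.29, 147.25, 172.46, 172.46, 172.46].

INTERFACE

Orientations are given as [roll, pitch, yaw] about the fixed x, y, z axes, in that order (R = Rz(yaw) Ry(pitch) Rx(roll)).
In Python, from workcell import sensors, read_camera, camera_model, arm, find_in gives the robot as it stands. The module is installed in compiled form; this text tells all that it offers.
- The arm moves only by the shell command python3 -m pendant 'ROWS'. ROWS is JSON, a list of rows, each an object of numbers: "ax", "ay", "az": the turn, a rotation vector about the tool's x, y, z in degrees; "dx", "dy", "dz": the shift along the tool's x, y, z in m; "hand": the opening in per cent of the stroke, from 0 (shut) to 100 (fully open). In form: [{"ax": .., "ay": .., "az": .., "dx": .., "dy": .., "dz": .., "hand": ..}, ...]. A call has 1 to 20 rows; each row shifts and turns the commanded pose from where the row before left it, along the tool's axes as they then stand; what a row does not reach is not made up. A row lasts 1/8 s, in which the tool goes at most 62.5 mm and 10.7 degrees, less where a joint would pass 70% of its speed; a pose out of reach is approached as far as the arm can. A call with a gripper value outside its range is refused whole. The fingers move at their own pace and stop on an object; the grip force is fixed at half the most. Time passes only in rows, so rows that do not move let the fingers close. It gives the time, the measured TCP pose, the force and the opening at its end, in the units of the state.
- sensors.read_state(): the state, without advancing time (a new reading comes with each control period).
- read_camera(name): name is "scene" or "top"; returns (picture, depth): 420x560x3 uint8, red, green, blue; 420x560 float32, mm along the optical axis (not along the pixel's ray), 0 where there is no reading.
- camera_model(name): a dict with "intrinsics" (3x3 intrinsics, pixels), "dist_coeffs" ([k1, k2, p1, p2, k3] as OpenCV has them; the pictures are not rectified), "R" (3x3) and "t" (3): a world point X has camera coordinates R X + t. Camera axes: x right, y down, z forward; pixel columns grow to the right and rows downward; lengths in mm; the calibration is good to about 2 mm. A picture is of the moment at which its call begins. camera_model takes no time and is no camera call.
- arm.close_job(): hands the job in, once; it reports no verdict.
Trained networks look in the newest picture that a camera, given by its name, has taken for a name from the list of things; names that differ only in an ending like _2 or _b are one class to them, and where a whole thing is asked for, a point or a joint stands for the part that bears it (a point fixed in the world has none). Each returns a list of dicts, best first, with "p" (0 to 1); they miss things now and then, are a little off and sometimes report something else, mostly with a low value. They report only what shows in the picture. A call takes as long as a camera call.
- find_in(camera, thing): "box" ([centre column, centre row, width, height] in pixels, round what is visible of it).
The state is a dict: "time_s": time; "joints": joint angles; "qd": joint speeds; "joint_efforts": joint torques, N m; "tcp_pos": TCP position; "tcp_rot": TCP orientation; "ft_force": force on the tool from outside, world axes, zero at the start; "moment": the same for the moment, N m; "finger_gap": finger opening in mm.
Only numpy, scipy, OpenCV 4.12 (cv2) and the standard library are available. Lean on these libraries where they do the work, as an engineer would, in place of code of your own. Each camera call takes 0.05 s, during which the arm holds its last target.

## Working session

There is one attempt and no reset: what is moved stays moved. The work goes in short steps, Python scripts to look and compute and a shell command to move; the robot and the scene stay as the last step left them, time stands still between calls to the robot, and variables do not carry over. Pictures are saved under pics/ and viewed, and the job is handed in when it is done.

```bash
mkdir -p pics
cat > h.py <<'E'
import numpy as np, cv2
from workcell import sensors, read_camera, camera_model, arm, find_in
def shot(n,f):
    p,d=read_camera(n); cv2.imwrite('pics/'+f,p[:,:,::-1]); np.save(f'pics/{f}.npy',d); return p,d
def pix2w(n,u,v,z=None,depth=None):
    m=camera_model(n);K=np.array(m['intrinsics']);R=np.array(m['R']);t=np.array(m['t'])
    xy=cv2.undistortPoints(np.array([[[u,v]]],float),K,np.array(m['dist_coeffs'],float))[0,0]
    r=np.array([*xy,1]); c=-R.T@t; w=R.T@r
    s=depth if depth is not None else (z-c[2])/w[2]
    return c+s*w
E
python3 - <<'E'
from h import *
s=sensors.read_state();print({k:np.round(v,2) for k,v in s.items()})
for n in('scene','top'):
    p,d=shot(n,n+'0.png')
    for th in('jig','knob','spool_a_mid','guide_eye'):
        print(n,th,[(np.round(r['box'],1).tolist(),round(r['p'],2)) for r in find_in(n,th)[:3]])
    m=camera_model(n);print(np.array(m['intrinsics']).round(0).tolist(),(-np.array(m['R']).T@np.array(m['t'])).round())
E
```

```text
{'time_s': np.float64(0.0), 'joints': array([-73.31,  28.32,  77.13,   0.  ,  74.63,  -5.47]), 'qd': array([ 0.03, -0.05, -0.01, -0.13,  0.07,  0.02]), 'joint_efforts': array([-1.000e-02, -8.822e+01, -3.839e+01,  0.000e+00,  1.000e-02,
       -0.000e+00]), 'tcp_pos': array([ 235.66, -578.48,  230.69]), 'tcp_rot': array([-1.7993e+02, -1.0000e-02,  2.2160e+01]), 'ft_force': array([ 0.08, -0.4 , -1.06]), 'moment': array([-0.04, -0.03,  0.  ]), 'finger_gap': np.float64(85.41)}
scene jig [([325.2, 242.8, 120.4, 95.7], 0.57)]
scene knob [([109.1, 223.2, 41.2, 69.4], 0.71), ([357.6, 199.7, 10.4, 10.8], 0.56)]
scene spool_a_mid [([361.6, 276.9, 13.1, 17.9], 0.74)]
scene guide_eye [([325.4, 244.1, 122.5, 98.8], 0.95), ([354.9, 198.1, 9.1, 7.1], 0.48)]
[[444.0, 0.0, 282.0], [0.0, 444.0, 214.0], [0.0, 0.0, 1.0]] [1334.  -43.  926.]
top jig [([242.2, 225.8, 112.6, 111.6], 0.77)]
top knob [([208.7, 241.5, 6.4, 10.2], 0.53)]
top spool_a_mid [([241.6, 223.9, 115.6, 116.4], 0.26)]
top guide_eye [([241.3, 224.7, 113.0, 106.0], 0.58)]
[[434.0, 0.0, 277.0], [0.0, 434.0, 220.0], [0.0, 0.0, 1.0]] [ 415.   -5. 1326.]
```

Run:
```python
import cv2
for n,(a,b,c,d) in {'scene':(170,310,240,430),'top':(150,300,160,330)}.items():
    p=cv2.imread(f'pics/{n}0.png'); q=p[a:b,c:d]; cv2.imwrite(f'pics/{n}0c.png',cv2.resize(q,None,fx=4,fy=4,interpolation=cv2.INTER_CUBIC))
```

```text
(no output)
```

View pics/scene0.png

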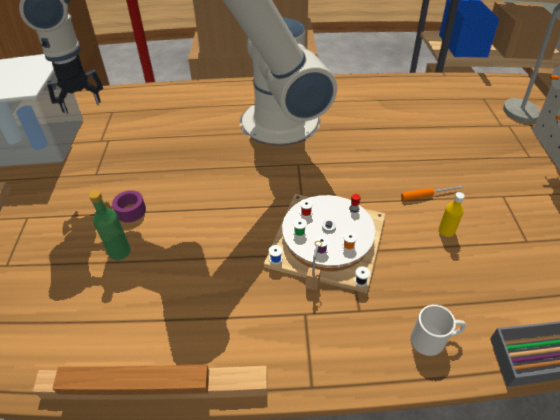

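View pics/top0.png

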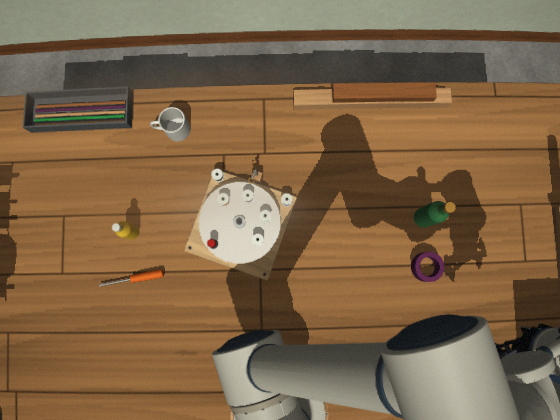

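```bash
sleep 1
```

```text
(no output)
```

View pics/scene0c.png

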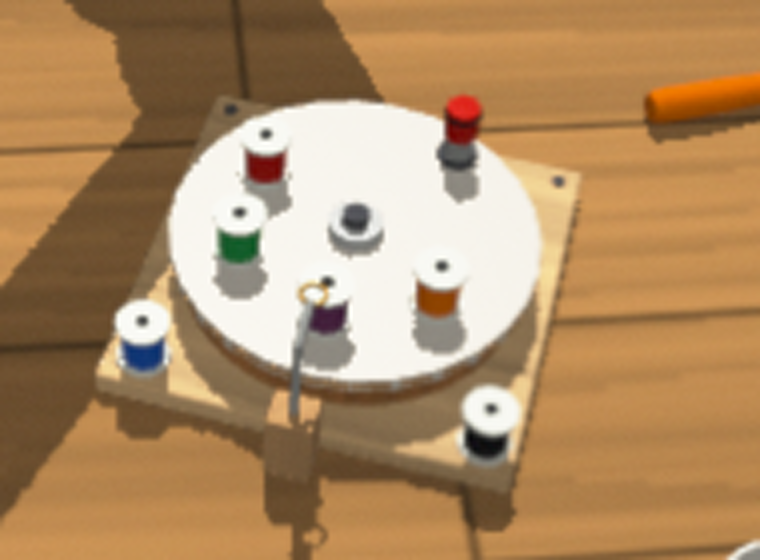

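View pics/top0c.png

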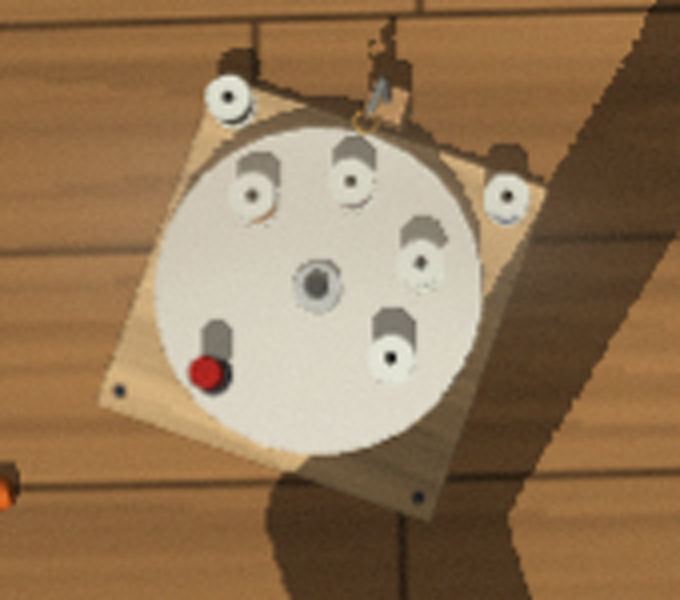

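The pictures show the disc at about (239,222) in top and (329,230) in scene. The knob is at (212,243) in top and (355,200) in scene, on the robot's side of the disc. The guide is on the far side and the loose spools are at the far corners. Next I measure positions.

```bash
cat > meas.py <<'E'
from h import *
from scipy.optimize import least_squares
def red(p,box):
    a,b,c,d=box; q=p[a:b,c:d].astype(int)
    m=(q[:,:,0]>110)&(q[:,:,1]<60)&(q[:,:,2]<60)
    n,l,s,ce=cv2.connectedComponentsWithStats(m.astype(np.uint8))
    return [(s[i].tolist(),(ce[i]+[c,a]).round(2)) for i in range(1,n) if s[i][4]>8]
def proj(n,X):
    m=camera_model(n); return cv2.projectPoints(np.array(X,float).reshape(-1,3),cv2.Rodrigues(np.array(m['R']))[0],np.array(m['t'],float),np.array(m['intrinsics']),np.array(m['dist_coeffs'],float))[0][:,0]
E
python3 - <<'E'
from meas import *
P={n:cv2.imread(f'pics/{n}0.png')[:,:,::-1] for n in('scene','top')}
D={n:np.load(f'pics/{n}0.png.npy') for n in P}
print(red(P['scene'],(185,215,340,375)),red(P['top'],(230,255,200,225)))
for n,(u,v) in {'top':(212,243),'scene':(355,196)}.items():
    d=D[n][int(v),int(u)]; print(n,d,pix2w(n,u,v,depth=d), pix2w(n,u,v,z=103))
# disc points from depth cloud at z~56
for n,(a,b,c,d) in {'scene':(170,310,240,430),'top':(150,300,160,330)}.items():
    pts=[];
    for v in range(a,b):
        for u in range(c,d):
            if D[n][v,u]>0:
                X=pix2w(n,u,v,depth=D[n][v,u]); 
                if P[n][v,u].min()>150 or (n=='top' and 50<X[2]<62): pts.append(X)
    pts=np.array(pts); k=pts[(abs(pts[:,2]-56)<8)]
    h=cv2.convexHull(k[:,:2].astype(np.float32)); (cx,cy),r=cv2.minEnclosingCircle(h)
    f=cv2.fitEllipse(h); print(n,len(k),np.median(k[:,2]),cx,cy,r,f)
# bolts + board corners on board z=18
for n,pt in {'topb1':(160+119/4,150+391/4),'topb2':(160+418/4,150+497/4)}.items(): print(n,pix2w('top',*pt,z=18))
for n,pt in {'sb1':(240+231/4,170+109/4),'sb2':(240+558/4,170+181/4)}.items(): print(n,pix2w('scene',*pt,z=18))
print('hub',pix2w('top',160+316/4,150+285/4,z=74),pix2w('scene',240+355/4,170+213/4,z=74))
print('eye',pix2w('top',160+366/4,150+122/4,z=126),pix2w('scene',240+313/4,170+294/4,z=126))
print('knobtop',pix2w('top',160+207/4,150+373/4,z=103),pix2w('scene',240+463/4,170+104/4,z=103))
E
```

```text
[([12, 9, 8, 6, 39], array([355.59, 196.9 ])), ([14, 17, 6, 4, 13], array([355.85, 203.69]))] [([8, 9, 7, 8, 44], array([211.07, 242.66]))]
top 1229.2128 [505.7032795  176.95034972  98.38743751] [505.36194176 176.26714105 103.        ]
scene 1167.9442 [508.04232415 177.43730605 105.81802524] [505.20650102 178.19383427 103.        ]Traceback (most recent call last):
  File "<stdin>", line 13, in <module>
  File "h.py", line 6, in pix2w
    m=camera_model(n);K=np.array(m['intrinsics']);R=np.array(m['R']);t=np.array(m['t'])
ValueError: time passes only in moves, steps and waits
```

```bash
sed -i 's/^def shot/from functools import lru_cache\ncamera_model=lru_cache(None)(camera_model)\ndef shot/' h.py
python3 - <<'E'
from meas import *
P={n:cv2.imread(f'pics/{n}0.png')[:,:,::-1] for n in('scene','top')}
D={n:np.load(f'pics/{n}0.png.npy') for n in P}
for n,(a,b,c,d) in {'scene':(170,310,240,430),'top':(150,300,160,330)}.items():
    pts=[]
    for v in range(a,b):
        for u in range(c,d):
            if D[n][v,u]>0:
                X=pix2w(n,u,v,depth=D[n][v,u]); pts.append(X)
    pts=np.array(pts); k=pts[(abs(pts[:,2]-56)<7)&(np.hypot(pts[:,0]-550,pts[:,1]-90)<150)]
    h=cv2.convexHull(k[:,:2].astype(np.float32))
    f=cv2.fitEllipse(h); print(n,len(k),np.median(k[:,2]),f)
for n,pt in {'topb1':(160+119/4,150+391/4),'topb2':(160+418/4,150+497/4)}.items(): print(n,pix2w('top',*pt,z=18))
for n,pt in {'sb2':(240+231/4,170+109/4),'sb1':(240+558/4,170+181/4)}.items(): print(n,pix2w('scene',*pt,z=18))
print('hub',pix2w('top',160+316/4,150+285/4,z=74),pix2w('scene',240+355/4,170+213/4,z=74))
print('eye',pix2w('top',160+366/4,150+122/4,z=126),pix2w('scene',240+313/4,170+294/4,z=126))
print('knobtop',pix2w('top',160+207/4,150+373/4,z=103),pix2w('scene',240+463/4,170+104/4,z=103))
E
```

```text
scene 4375 56.671499307882414 ((574.3582763671875, 94.46590423583984), (241.16200256347656, 269.4701843261719), 24.368791580200195)
top 4668 55.29264814401631 ((572.5366821289062, 94.72312927246094), (239.10012817382812, 271.3765563964844), 20.427024841308594)
topb1 [498.76328233 256.52596547  18.        ]
topb2 [414.31656253  32.12572428  18.        ]
sb2 [414.21322801  33.69111212  18.        ]
sb1 [500.48171923 257.5172175   18.        ]
hub [569.017833   101.48101789  74.        ] [571.42901279 101.87048454  74.        ]
eye [677.47645755  60.35724592 126.        ] [679.55605164  61.00677894 126.        ]
knobtop [504.67025736 176.98106528 103.        ] [505.33117303 180.18412203 103.        ]
```

Axis is about (570.3, 101.7), jig yaw about -20°, and the knob about (505.7, 178.3). The radius and angle agree with the description. I'll approach high, with yaw 130 so the jaws close along the tangent.

```bash
python3 -m pendant '[{"dx":0.0268,"dy":-0.0299,"dz":-0.0025},{"dx":0.0268,"dy":-0.0299,"dz":-0.0025},{"dx":0.0268,"dy":-0.0299,"dz":-0.0025},{"dx":0.0268,"dy":-0.0299,"dz":-0.0025},{"dx":0.0268,"dy":-0.0299,"dz":-0.0025},{"dx":0.0268,"dy":-0.0299,"dz":-0.0025},{"dx":0.0268,"dy":-0.0299,"dz":-0.0025},{"dx":0.0268,"dy":-0.0299,"dz":-0.0025},{"dx":0.0268,"dy":-0.0299,"dz":-0.0025},{"dx":0.0268,"dy":-0.0299,"dz":-0.0025},{"dx":0.0268,"dy":-0.0299,"dz":-0.0025},{"dx":0.0268,"dy":-0.0299,"dz":-0.0025},{"dx":0.0268,"dy":-0.0299,"dz":-0.0025},{"dx":0.0268,"dy":-0.0299,"dz":-0.0025},{"dx":0.0268,"dy":-0.0299,"dz":-0.0025},{"dx":0.0268,"dy":-0.0299,"dz":-0.0025},{"dx":0.0268,"dy":-0.0299},{"dx":0.0268,"dy":-0.0299},{"dx":0.0268,"dy":-0.0299},{"dx":0.0268,"dy":-0.0299}]'
python3 -m pendant '[{"az":-9.8,"hand":50},{"az":-9.8,"hand":50},{"az":-9.8,"hand":50},{"az":-9.8,"hand":50},{"az":-9.8,"hand":50},{"az":-9.8,"hand":50},{"az":-9.8,"hand":50},{"az":-9.8,"hand":50},{"az":-9.8,"hand":50},{"az":-9.8,"hand":50},{"az":-9.8,"hand":50},{"hand":50}]'
```

```text
invalid input at $[0]: expected keys ax, ay, az, dx, dy, dz, hand
invalid input at $[0]: expected keys ax, ay, az, dx, dy, dz, hand
```

```bash
python3 -m pendant '[{"ax":0,"ay":0,"az":0,"dx":0.0268,"dy":-0.0299,"dz":-0.0025,"hand":100},{"ax":0,"ay":0,"az":0,"dx":0.0268,"dy":-0.0299,"dz":-0.0025,"hand":100},{"ax":0,"ay":0,"az":0,"dx":0.0268,"dy":-0.0299,"dz":-0.0025,"hand":100},{"ax":0,"ay":0,"az":0,"dx":0.0268,"dy":-0.0299,"dz":-0.0025,"hand":100},{"ax":0,"ay":0,"az":0,"dx":0.0268,"dy":-0.0299,"dz":-0.0025,"hand":100},{"ax":0,"ay":0,"az":0,"dx":0.0268,"dy":-0.0299,"dz":-0.0025,"hand":100},{"ax":0,"ay":0,"az":0,"dx":0.0268,"dy":-0.0299,"dz":-0.0025,"hand":100},{"ax":0,"ay":0,"az":0,"dx":0.0268,"dy":-0.0299,"dz":-0.0025,"hand":100},{"ax":0,"ay":0,"az":0,"dx":0.0268,"dy":-0.0299,"dz":-0.0025,"hand":100},{"ax":0,"ay":0,"az":0,"dx":0.0268,"dy":-0.0299,"dz":-0.0025,"hand":100},{"ax":0,"ay":0,"az":0,"dx":0.0268,"dy":-0.0299,"dz":-0.0025,"hand":100},{"ax":0,"ay":0,"az":0,"dx":0.0268,"dy":-0.0299,"dz":-0.0025,"hand":100},{"ax":0,"ay":0,"az":0,"dx":0.0268,"dy":-0.0299,"dz":0,"hand":100},{"ax":0,"ay":0,"az":0,"dx":0.0268,"dy":-0.0299,"dz":0,"hand":100},{"ax":0,"ay":0,"az":0,"dx":0.0268,"dy":-0.0299,"dz":0,"hand":100},{"ax":0,"ay":0,"az":0,"dx":0.0268,"dy":-0.0299,"dz":0,"hand":100},{"ax":0,"ay":0,"az":0,"dx":0.0268,"dy":-0.0299,"dz":0,"hand":100},{"ax":0,"ay":0,"az":0,"dx":0.0268,"dy":-0.0299,"dz":0,"hand":100},{"ax":0,"ay":0,"az":0,"dx":0.0268,"dy":-0.0299,"dz":0,"hand":100},{"ax":0,"ay":0,"az":0,"dx":0.0268,"dy":-0.0299,"dz":0,"hand":100}]'
python3 -m pendant '[{"ax":0,"ay":0,"az":-9.8,"dx":0,"dy":0,"dz":0,"hand":50},{"ax":0,"ay":0,"az":-9.8,"dx":0,"dy":0,"dz":0,"hand":50},{"ax":0,"ay":0,"az":-9.8,"dx":0,"dy":0,"dz":0,"hand":50},{"ax":0,"ay":0,"az":-9.8,"dx":0,"dy":0,"dz":0,"hand":50},{"ax":0,"ay":0,"az":-9.8,"dx":0,"dy":0,"dz":0,"hand":50},{"ax":0,"ay":0,"az":-9.8,"dx":0,"dy":0,"dz":0,"hand":50},{"ax":0,"ay":0,"az":-9.8,"dx":0,"dy":0,"dz":0,"hand":50},{"ax":0,"ay":0,"az":-9.8,"dx":0,"dy":0,"dz":0,"hand":50},{"ax":0,"ay":0,"az":-9.8,"dx":0,"dy":0,"dz":0,"hand":50},{"ax":0,"ay":0,"az":-9.8,"dx":0,"dy":0,"dz":0,"hand":50},{"ax":0,"ay":0,"az":-9.8,"dx":0,"dy":0,"dz":0,"hand":50}]'
cat > st.py <<'E'
from h import *
s=sensors.read_state()
A=np.array([570.3,101.7]); p=np.array(s['tcp_pos']); d=p[:2]-A
print('t',round(s['time_s'],2),'tcp',p.round(2),'rot',np.round(s['tcp_rot'],2),'r',round(np.hypot(*d),2),'ang',round(np.degrees(np.arctan2(d[1],d[0]))%360,2),'gap',round(s['finger_gap'],2))
y=np.radians(s['tcp_rot'][2]); f=np.array(s['ft_force'])
print('F tool x,y,up',round(f[0]*np.cos(y)+f[1]*np.sin(y),2),round(f[0]*np.sin(y)-f[1]*np.cos(y),2),round(f[2],2),'j',np.round(s['joints'],1))
E
python3 st.py
```

```text
time_s: 3.0
tcp_pos: [506.9, 178.6, 261.4]
tcp_rot: [180.0, -0.0, 22.2]
ft_force: [1.4, -0.5, -0.2]
finger_gap: 85.7
time_s: 4.38
tcp_pos: [506.6, 177.2, 261.3]
tcp_rot: [180.0, 0.0, 130.3]
ft_force: [-0.3, 0.0, 0.5]
finger_gap: 42.8
t 4.38 tcp [506.59 177.19 261.35] rot [179.99   0.   130.28] r 98.78 ang 130.16 gap 42.82
F tool x,y,up 0.21 -0.22 0.46 j [ 12.9  19.4  87.2   0.   73.4 -27.4]
```

```bash
python3 -m pendant '[{"ax":0,"ay":0,"az":0.3,"dx":0.0014,"dy":0,"dz":0.028,"hand":50},{"ax":0,"ay":0,"az":0,"dx":0,"dy":0,"dz":0.028,"hand":50},{"ax":0,"ay":0,"az":0,"dx":0,"dy":0,"dz":0.028,"hand":50},{"ax":0,"ay":0,"az":0,"dx":0,"dy":0,"dz":0.028,"hand":50},{"ax":0,"ay":0,"az":0,"dx":0,"dy":0,"dz":0.028,"hand":50},{"ax":0,"ay":0,"az":0,"dx":0,"dy":0,"dz":0.01,"hand":50}]'
python3 - <<'E'
from h import *
p,d=shot('scene','s1.png'); cv2.imwrite('pics/s1c.png',cv2.resize(p[100:280,270:440],None,fx=4,fy=4)[:600])
E
python3 st.py
```

```text
time_s: 5.12
tcp_pos: [505.1, 178.1, 110.1]
tcp_rot: [-179.9, -0.1, 129.7]
ft_force: [0.6, 0.6, -0.2]
finger_gap: 42.7
t 5.17 tcp [505.03 178.1  109.75] rot [-1.7989e+02 -6.0000e-02  1.2966e+02] r 100.48 ang 130.51 gap 43.01
F tool x,y,up 0.29 -1.19 -1.45 j [ 13.   30.2  97.4   0.   52.6 -26.6]
```

View pics/s1c.png

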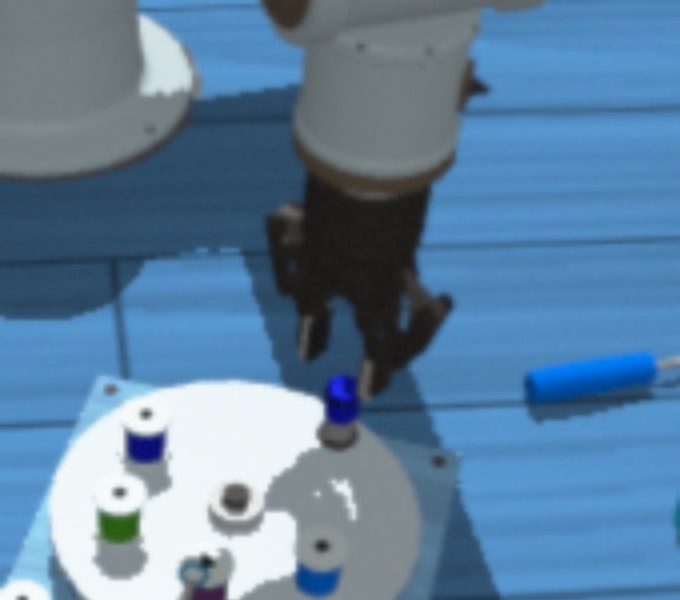

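The gripper is above the knob (crop (342,395)) with a finger on each side at (315,335) and (375,375). Colours are swapped in this crop. I'll go down.

```bash
python3 -m pendant '[{"ax":0,"ay":0,"az":0,"dx":0,"dy":0,"dz":0.0095,"hand":50},{"ax":0,"ay":0,"az":0,"dx":0,"dy":0,"dz":0.0095,"hand":50},{"ax":0,"ay":0,"az":0,"dx":0,"dy":0,"dz":0.0095,"hand":50},{"ax":0,"ay":0,"az":0,"dx":0,"dy":0,"dz":0.0095,"hand":50},{"ax":0,"ay":0,"az":0,"dx":0,"dy":0,"dz":0,"hand":33},{"ax":0,"ay":0,"az":0,"dx":0,"dy":0,"dz":0,"hand":33},{"ax":0,"ay":0,"az":0,"dx":0,"dy":0,"dz":0,"hand":33}]'
python3 st.py
```

```text
time_s: 6.05
tcp_pos: [505.9, 178.3, 73.6]
tcp_rot: [180.0, 0.0, 129.7]
ft_force: [-0.0, 0.1, -0.3]
finger_gap: 28.4
t 6.05 tcp [505.86 178.32  73.57] rot [1.7997e+02 1.0000e-02 1.2966e+02] r 100.12 ang 130.07 gap 28.39
F tool x,y,up 0.08 0.01 -0.31 j [ 13.   33.4  99.    0.   47.6 -26.6]
```

```bash
python3 -m pendant '[{"ax":0,"ay":0,"az":0,"dx":0,"dy":0,"dz":0,"hand":30.5},{"ax":0,"ay":0,"az":0,"dx":0,"dy":0,"dz":0,"hand":30.5}]'; python3 st.py
python3 -m pendant '[{"ax":0,"ay":0,"az":0,"dx":0,"dy":0,"dz":0,"hand":29},{"ax":0,"ay":0,"az":0,"dx":0,"dy":0,"dz":0,"hand":29}]'; python3 st.py
```

```text
time_s: 6.3
tcp_pos: [506.2, 178.5, 73.6]
tcp_rot: [179.9, 0.0, 129.7]
ft_force: [2.0, 3.4, 2.7]
finger_gap: 25.7
t 6.3 tcp [506.19 178.52  73.6 ] rot [1.7993e+02 2.0000e-02 1.2966e+02] r 100.05 ang 129.85 gap 25.74
F tool x,y,up 1.37 3.73 2.74 j [ 13.   33.4  99.    0.   47.6 -26.6]
time_s: 6.55
tcp_pos: [506.5, 178.7, 73.7]
tcp_rot: [179.9, 0.0, 129.7]
ft_force: [2.8, 5.7, 3.5]
finger_gap: 24.9
t 6.55 tcp [506.53 178.71  73.68] rot [1.7989e+02 3.0000e-02 1.2966e+02] r 99.99 ang 129.63 gap 24.93
F tool x,y,up 2.59 5.77 3.45 j [ 13.   33.4  98.9   0.   47.6 -26.6]
```

```bash
python3 -m pendant '[{"ax":0,"ay":0,"az":0,"dx":0,"dy":0.001,"dz":0,"hand":29},{"ax":0,"ay":0,"az":0,"dx":0,"dy":0,"dz":0,"hand":29}]'; python3 st.py
python3 -m pendant '[{"ax":0,"ay":0,"az":0,"dx":0,"dy":0,"dz":0,"hand":27},{"ax":0,"ay":0,"az":0,"dx":0,"dy":0,"dz":0,"hand":27}]'; python3 st.py
```

```text
time_s: 6.8
tcp_pos: [506.8, 179.0, 73.4]
tcp_rot: [180.0, 0.0, 129.7]
ft_force: [2.3, 2.6, 2.7]
finger_gap: 24.7
t 6.8 tcp [506.77 178.99  73.42] rot [1.7997e+02 2.0000e-02 1.2967e+02] r 100.05 ang 129.42 gap 24.68
F tool x,y,up 0.56 3.44 2.69 j [ 13.1  33.4  98.8  -0.   47.7 -26.6]
time_s: 7.05
tcp_pos: [507.0, 179.1, 73.5]
tcp_rot: [179.9, 0.0, 129.7]
ft_force: [2.9, 4.5, 4.2]
finger_gap: 23.5
t 7.05 tcp [506.95 179.11  73.53] rot [1.7994e+02 2.0000e-02 1.2965e+02] r 100.02 ang 129.3 gap 23.5
F tool x,y,up 1.59 5.06 4.2 j [ 13.1  33.4  98.8   0.   47.7 -26.6]
```

```bash
python3 -m pendant '[{"ax":0,"ay":0,"az":0,"dx":0,"dy":0.0006,"dz":0,"hand":15},{"ax":0,"ay":0,"az":0,"dx":0,"dy":0,"dz":0,"hand":15}]'; python3 st.py
python3 -m pendant '[{"ax":0,"ay":0,"az":0,"dx":0,"dy":0,"dz":-0.003,"hand":15},{"ax":0,"ay":0,"az":0,"dx":0,"dy":0,"dz":-0.003,"hand":15},{"ax":0,"ay":0,"az":0,"dx":0,"dy":0,"dz":-0.003,"hand":15},{"ax":0,"ay":0,"az":0,"dx":0,"dy":0,"dz":-0.002,"hand":15},{"ax":0,"ay":0,"az":0,"dx":0,"dy":0,"dz":0,"hand":15}]'; python3 st.py
```

```text
time_s: 7.3
tcp_pos: [507.1, 179.3, 73.6]
tcp_rot: [180.0, 0.0, 129.7]
ft_force: [2.1, 2.5, 8.2]
finger_gap: 22.5
t 7.3 tcp [507.14 179.28  73.62] rot [1.7997e+02 2.0000e-02 1.2966e+02] r 100.04 ang 129.15 gap 22.46
F tool x,y,up 0.61 3.19 8.25 j [ 13.1  33.4  98.8  -0.   47.7 -26.5]
time_s: 7.92
tcp_pos: [506.7, 179.0, 84.3]
tcp_rot: [-180.0, -0.0, 129.7]
ft_force: [2.7, -4.8, -6.2]
finger_gap: 22.4
t 7.92 tcp [506.68 179.02  84.26] rot [-179.97   -0.    129.66] r 100.13 ang 129.45 gap 22.44
F tool x,y,up -5.45 -1.0 -6.2 j [ 13.1  32.5  98.3  -0.   49.2 -26.6]
```

Fz is -6.2 N, which matches the spring at about 11 mm of lift. Now I turn 2° per row along the arc.

```bash
python3 -m pendant '[{"ax":0,"ay":0,"az":-2,"dx":-0.00006,"dy":-0.00349,"dz":0,"hand":15},{"ax":0,"ay":0,"az":-2,"dx":-0.00006,"dy":-0.00349,"dz":0,"hand":15},{"ax":0,"ay":0,"az":-2,"dx":-0.00006,"dy":-0.00349,"dz":0,"hand":15},{"ax":0,"ay":0,"az":-2,"dx":-0.00006,"dy":-0.00349,"dz":0,"hand":15},{"ax":0,"ay":0,"az":-2,"dx":-0.00006,"dy":-0.00349,"dz":0,"hand":15}]'; python3 st.py
python3 - <<'E'
from h import *
p,d=shot('scene','s2.png'); cv2.imwrite('pics/s2c.png',cv2.resize(p[130:280,270:440,::-1],None,fx=4,fy=4))
E
```

```text
time_s: 8.55
tcp_pos: [494.6, 166.9, 84.2]
tcp_rot: [180.0, 0.0, 139.7]
ft_force: [4.2, -3.3, -7.3]
finger_gap: 22.3
t 8.55 tcp [494.63 166.88  84.23] rot [1.7999e+02 2.0000e-02 1.3972e+02] r 99.87 ang 139.26 gap 22.32
F tool x,y,up -5.3 0.21 -7.31 j [ 12.1  31.6 100.6  -0.   47.8 -37.6]
```

View pics/s2c.png

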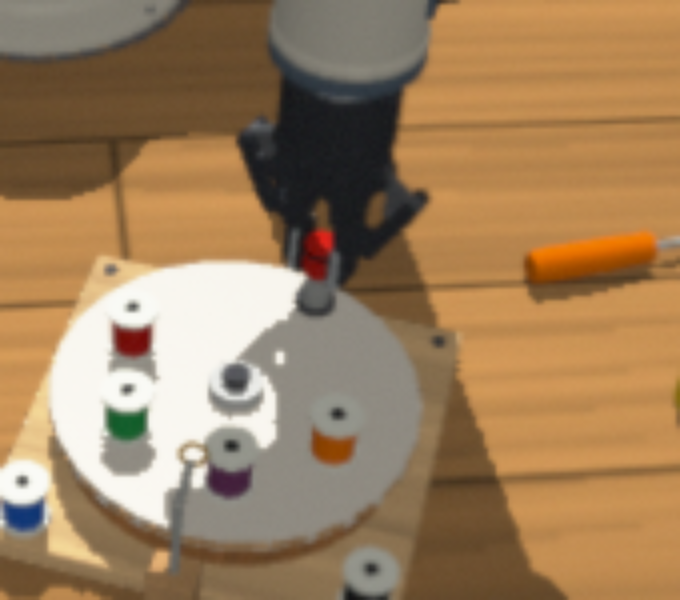

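The knob is lifted and held at crop (318,255), and the carousel has turned with it. I continue to about 38° and relieve the radial load.

```bash
python3 -m pendant '[{"ax":0,"ay":0,"az":-2,"dx":-0.0004,"dy":-0.00349,"dz":0,"hand":15},{"ax":0,"ay":0,"az":-2,"dx":-0.00006,"dy":-0.00349,"dz":0,"hand":15},{"ax":0,"ay":0,"az":-2,"dx":-0.00006,"dy":-0.00349,"dz":0,"hand":15},{"ax":0,"ay":0,"az":-2,"dx":-0.00006,"dy":-0.00349,"dz":0,"hand":15},{"ax":0,"ay":0,"az":-2,"dx":-0.00006,"dy":-0.00349,"dz":0,"hand":15},{"ax":0,"ay":0,"az":-2,"dx":-0.00006,"dy":-0.00349,"dz":0,"hand":15},{"ax":0,"ay":0,"az":-2,"dx":-0.00006,"dy":-0.00349,"dz":0,"hand":15}]'; python3 st.py
python3 -m pendant '[{"ax":0,"ay":0,"az":-2,"dx":-0.00006,"dy":-0.00349,"dz":0,"hand":15},{"ax":0,"ay":0,"az":-2,"dx":-0.00006,"dy":-0.00349,"dz":0,"hand":15},{"ax":0,"ay":0,"az":-2,"dx":-0.00006,"dy":-0.00349,"dz":0,"hand":15},{"ax":0,"ay":0,"az":-2,"dx":-0.00006,"dy":-0.00349,"dz":0,"hand":15},{"ax":0,"ay":0,"az":-2,"dx":-0.00006,"dy":-0.00349,"dz":0,"hand":15},{"ax":0,"ay":0,"az":-2,"dx":-0.00006,"dy":-0.00349,"dz":0,"hand":15},{"ax":0,"ay":0,"az":-2,"dx":-0.00006,"dy":-0.00349,"dz":0,"hand":15},{"ax":0,"ay":0,"az":0,"dx":0,"dy":0,"dz":0,"hand":15}]'; python3 st.py
```

```text
time_s: 9.48
tcp_pos: [481.5, 146.5, 84.3]
tcp_rot: [180.0, 0.0, 153.7]
ft_force: [4.9, -0.7, -6.9]
finger_gap: 22.3
t 9.47 tcp [481.47 146.47  84.27] rot [1.7998e+02 1.0000e-02 1.5372e+02] r 99.48 ang 153.25 gap 22.33
F tool x,y,up -4.71 1.56 -6.92 j [ 10.1  30.6 103.2   0.   46.2 -53.6]
time_s: 10.48
tcp_pos: [473.6, 123.4, 84.3]
tcp_rot: [180.0, 0.0, 167.6]
ft_force: [3.3, -1.3, -5.9]
finger_gap: 22.0
t 10.47 tcp [473.59 123.42  84.33] rot [1.7998e+02 3.0000e-02 1.6764e+02] r 99.12 ang 167.34 gap 22.05
F tool x,y,up -3.54 -0.51 -5.93 j [  7.6  29.8 105.1   0.   45.1 -70. ]
```

```bash
python3 -m pendant '[{"ax":0,"ay":0,"az":0,"dx":0,"dy":0,"dz":0.0015,"hand":15},{"ax":0,"ay":0,"az":0,"dx":0,"dy":0,"dz":0.0013,"hand":15},{"ax":0,"ay":0,"az":0,"dx":0,"dy":0,"dz":0,"hand":15}]'; python3 st.py
python3 -m pendant '[{"ax":0,"ay":0,"az":0,"dx":0,"dy":0,"dz":0,"hand":33},{"ax":0,"ay":0,"az":0,"dx":0,"dy":0,"dz":0,"hand":33},{"ax":0,"ay":0,"az":0,"dx":0,"dy":0,"dz":0.004,"hand":33},{"ax":0,"ay":0,"az":0,"dx":0,"dy":0,"dz":0,"hand":33}]'; python3 st.py
```

```text
time_s: 10.85
tcp_pos: [473.6, 123.6, 81.5]
tcp_rot: [180.0, 0.0, 167.6]
ft_force: [4.8, -1.6, -4.3]
finger_gap: 22.5
t 10.85 tcp [473.62 123.58  81.52] rot [1.7999e+02 4.0000e-02 1.6764e+02] r 99.12 ang 167.25 gap 22.53
F tool x,y,up -5.06 -0.54 -4.29 j [  7.6  30.1 105.2  -0.   44.7 -70. ]
time_s: 11.35
tcp_pos: [473.0, 123.4, 77.2]
tcp_rot: [-180.0, -0.0, 167.7]
ft_force: [0.3, 0.0, 0.1]
finger_gap: 28.2
t 11.35 tcp [472.99 123.44  77.16] rot [-1.7999e+02 -4.0000e-02  1.6765e+02] r 99.71 ang 167.41 gap 28.15
F tool x,y,up -0.25 0.1 0.07 j [  7.6  30.5 105.5   0.   44.1 -70. ]
```

```bash
cat > chk.py <<'E'
import sys
from h import *
tag=sys.argv[1]
p,d=shot('scene',f'{tag}.png'); c=p[130:280,270:440,::-1]
cv2.imwrite(f'pics/{tag}c.png',cv2.resize(c,None,fx=4,fy=4,interpolation=cv2.INTER_CUBIC))
q=p[150:260,285:400].astype(int); m=(q[:,:,0]>90)&(q[:,:,1]<50)&(q[:,:,2]<50)
n,l,s,ce=cv2.connectedComponentsWithStats(m.astype(np.uint8))
for i in range(1,n):
    if s[i][4]>6:
        u,v=ce[i]+[285,150]; vs=np.argwhere(l==i)+[150,285]
        X=np.array([pix2w('scene',b,a,depth=d[a,b]) for a,b in vs if d[a,b]>0])
        print(s[i].tolist(),u.round(1),v.round(1),'xyz med',np.median(X,0).round(1),'z range',X[:,2].min().round(1),X[:,2].max().round(1))
E
python3 chk.py s3; python3 st.py
```

```text
[44, 35, 9, 5, 37] 333.0 187.1 xyz med [477.1 122.5 111. ] z range 107.2 115.1
[43, 40, 9, 6, 32] 332.2 192.8 xyz med [481.6 120.3  95. ] z range 87.1 101.9
[10, 73, 8, 6, 44] 298.5 225.3 xyz med [572.7  23.3  72.7] z range 61.4 85.6
t 11.4 tcp [473.06 123.46  77.28] rot [-1.7999e+02 -3.0000e-02  1.6766e+02] r 99.65 ang 167.39 gap 28.11
F tool x,y,up -0.48 0.41 -0.98 j [  7.6  30.5 105.4   0.   44.1 -70. ]
```

View pics/s3c.png

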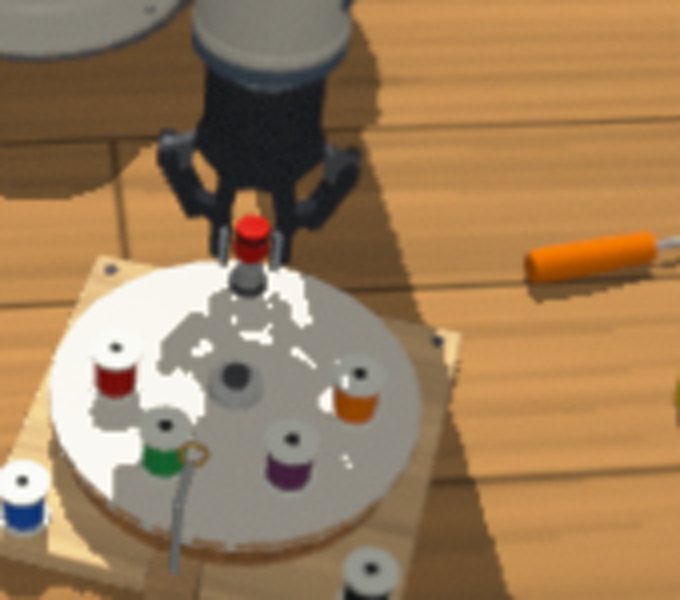

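The knob top reads z≈111 mm (crop (252,225)), so the pin is riding on the ring. Next I push gently in small steps. A guard that only reads the sensors stops the chain when the tangential force rises.

```bash
cat > g.py <<'E'
import sys; from h import *
s=sensors.read_state(); y=np.radians(s['tcp_rot'][2]); f=np.array(s['ft_force']); A=np.array([570.3,101.7]); d=np.array(s['tcp_pos'])[:2]-A
fy=f[0]*np.sin(y)-f[1]*np.cos(y)
print('G t',round(s['time_s'],2),'fx',round(f[0]*np.cos(y)+f[1]*np.sin(y),1),'fy',round(fy,1),'fz',round(f[2],1),'r',round(np.hypot(*d),2),'ang',round(np.degrees(np.arctan2(d[1],d[0]))%360,2))
sys.exit(fy>5)
E
python3 -m pendant '[{"ax":0,"ay":0,"az":-0.5,"dx":0,"dy":-0.00087,"dz":0,"hand":33},{"ax":0,"ay":0,"az":-0.5,"dx":0,"dy":-0.00087,"dz":0,"hand":33},{"ax":0,"ay":0,"az":-0.5,"dx":0,"dy":-0.00087,"dz":0,"hand":33}]' >/dev/null; python3 g.py && python3 -m pendant '[{"ax":0,"ay":0,"az":-0.5,"dx":0,"dy":-0.00087,"dz":0,"hand":33},{"ax":0,"ay":0,"az":-0.5,"dx":0,"dy":-0.00087,"dz":0,"hand":33}]' >/dev/null && python3 g.py && python3 -m pendant '[{"ax":0,"ay":0,"az":-0.5,"dx":0,"dy":-0.00087,"dz":0,"hand":33},{"ax":0,"ay":0,"az":-0.5,"dx":0,"dy":-0.00087,"dz":0,"hand":33}]' >/dev/null && python3 g.py && python3 -m pendant '[{"ax":0,"ay":0,"az":-0.5,"dx":0,"dy":-0.00087,"dz":0,"hand":33},{"ax":0,"ay":0,"az":-0.5,"dx":0,"dy":-0.00087,"dz":0,"hand":33}]' >/dev/null && python3 g.py
python3 chk.py s4
```

```text
G t 11.78 fx 0.9 fy 3.2 fz -0.7 r 99.33 ang 168.78
[44, 35, 9, 5, 36] 332.9 187.1 xyz med [476.1 122.3 111.5] z range -0.3 118.5
[44, 41, 8, 5, 28] 332.3 192.9 xyz med [481.3 120.6  95.6] z range 84.8 101.9
[10, 73, 8, 6, 44] 298.5 225.3 xyz med [573.8  23.4  73.9] z range 61.3 84.4False
```

```bash
sed -i 's/sys.exit(fy>5)/sys.exit(int(fy>5))/' g.py
R1='x'
python3 -m pendant '[{"ax":0,"ay":0,"az":-0.5,"dx":0,"dy":-0.00087,"dz":0,"hand":33}]' >/dev/null; python3 g.py && python3 -m pendant '[{"ax":0,"ay":0,"az":-0.5,"dx":0,"dy":-0.00087,"dz":0,"hand":33}]' >/dev/null && python3 g.py && python3 -m pendant '[{"ax":0,"ay":0,"az":-0.5,"dx":0,"dy":-0.00087,"dz":0,"hand":33}]' >/dev/null && python3 g.py && python3 -m pendant '[{"ax":0,"ay":0,"az":-0.5,"dx":0,"dy":-0.00087,"dz":0,"hand":33}]' >/dev/null && python3 g.py
python3 chk.py s5
```

```text
G t 11.95 fx -0.8 fy 3.4 fz -1.1 r 99.31 ang 169.3
G t 12.07 fx -0.3 fy 3.6 fz 0.1 r 99.32 ang 169.83
G t 12.2 fx 0.6 fy 3.5 fz -0.1 r 99.35 ang 170.36
G t 12.32 fx -0.6 fy 5.0 fz 0.1 r 99.34 ang 170.88
[43, 35, 8, 5, 36] 331.5 187.0 xyz med [475.3 119.9 110.6] z range 107.0 113.7
[42, 40, 8, 6, 30] 330.5 192.6 xyz med [481.4 115.8  95.7] z range 85.2 106.4
[10, 74, 8, 6, 43] 298.6 226.2 xyz med [575.7  24.4  73.4] z range 60.1 84.8
```

```bash
sed -i 's/fy>5/fy>6/' g.py
python3 -m pendant '[{"ax":0,"ay":0,"az":-0.5,"dx":0,"dy":-0.00087,"dz":0,"hand":33},{"ax":0,"ay":0,"az":-0.5,"dx":0,"dy":-0.00087,"dz":0,"hand":33},{"ax":0,"ay":0,"az":-0.5,"dx":0,"dy":-0.00087,"dz":0,"hand":33},{"ax":0,"ay":0,"az":-0.5,"dx":0,"dy":-0.00087,"dz":0,"hand":33}]' >/dev/null; python3 g.py && python3 -m pendant '[{"ax":0,"ay":0,"az":-0.5,"dx":0,"dy":-0.00087,"dz":0,"hand":33}]' >/dev/null && python3 g.py && python3 -m pendant '[{"ax":0,"ay":0,"az":-0.5,"dx":0,"dy":-0.00087,"dz":0,"hand":33}]' >/dev/null && python3 g.py && python3 -m pendant '[{"ax":0,"ay":0,"az":-0.5,"dx":0,"dy":-0.00087,"dz":0,"hand":33}]' >/dev/null && python3 g.py && python3 -m pendant '[{"ax":0,"ay":0,"az":-0.5,"dx":0,"dy":-0.00087,"dz":0,"hand":33}]' >/dev/null && python3 g.py && python3 -m pendant '[{"ax":0,"ay":0,"az":-0.5,"dx":0,"dy":-0.00087,"dz":0,"hand":33}]' >/dev/null && python3 g.py && python3 -m pendant '[{"ax":0,"ay":0,"az":-0.5,"dx":0,"dy":-0.00087,"dz":0,"hand":33}]' >/dev/null && python3 g.py && python3 -m pendant '[{"ax":0,"ay":0,"az":-0.5,"dx":0,"dy":-0.00087,"dz":0,"hand":33}]' >/dev/null && python3 g.py && python3 -m pendant '[{"ax":0,"ay":0,"az":-0.5,"dx":0,"dy":-0.00087,"dz":0,"hand":33}]' >/dev/null && python3 g.py
python3 chk.py s6
```

```text
G t 12.88 fx -1.3 fy 2.2 fz -1.0 r 99.32 ang 172.91
G t 13.0 fx -1.6 fy 2.5 fz -0.7 r 99.28 ang 173.41
G t 13.12 fx -1.9 fy 2.6 fz 0.2 r 99.32 ang 173.91
G t 13.25 fx -1.4 fy 3.8 fz -0.6 r 99.3 ang 174.41
G t 13.38 fx -2.7 fy 4.2 fz -0.7 r 99.34 ang 174.92
G t 13.5 fx -1.2 fy 2.6 fz -1.2 r 99.33 ang 175.41
G t 13.62 fx -2.5 fy 2.3 fz -0.4 r 99.35 ang 175.9
G t 13.75 fx -1.1 fy 3.0 fz -0.6 r 99.39 ang 176.42
G t 13.88 fx -0.9 fy 2.8 fz -0.3 r 99.45 ang 176.92
[39, 34, 8, 6, 37] 327.5 186.9 xyz med [474.4 107.4 110.8] z range 106.7 114.2
[38, 41, 8, 5, 31] 326.6 192.5 xyz med [480.7 106.7  95.3] z range 84.8 103.5
[10, 76, 8, 6, 42] 298.5 228.5 xyz med [584.4  23.5  73.6] z range 63.2 85.1
```

```bash
python3 -m pendant '[{"ax":0,"ay":0,"az":-0.5,"dx":0,"dy":-0.00087,"dz":0,"hand":33}]' >/dev/null; python3 g.py && python3 -m pendant '[{"ax":0,"ay":0,"az":-0.5,"dx":0,"dy":-0.00087,"dz":0,"hand":33}]' >/dev/null && python3 g.py && python3 -m pendant '[{"ax":0,"ay":0,"az":-0.5,"dx":0,"dy":-0.00087,"dz":0,"hand":33}]' >/dev/null && python3 g.py && python3 -m pendant '[{"ax":0,"ay":0,"az":-0.5,"dx":0,"dy":-0.00087,"dz":0,"hand":33}]' >/dev/null && python3 g.py && python3 -m pendant '[{"ax":0,"ay":0,"az":-0.5,"dx":0,"dy":-0.00087,"dz":0,"hand":33}]' >/dev/null && python3 g.py && python3 -m pendant '[{"ax":0,"ay":0,"az":-0.5,"dx":0,"dy":-0.00087,"dz":0,"hand":33}]' >/dev/null && python3 g.py && python3 -m pendant '[{"ax":0,"ay":0,"az":-0.5,"dx":0,"dy":-0.00087,"dz":0,"hand":33}]' >/dev/null && python3 g.py && python3 -m pendant '[{"ax":0,"ay":0,"az":-0.5,"dx":0,"dy":-0.00087,"dz":0,"hand":33}]' >/dev/null && python3 g.py && python3 -m pendant '[{"ax":0,"ay":0,"az":-0.5,"dx":0,"dy":-0.00087,"dz":0,"hand":33}]' >/dev/null && python3 g.py && python3 -m pendant '[{"ax":0,"ay":0,"az":-0.5,"dx":0,"dy":-0.00087,"dz":0,"hand":33}]' >/dev/null && python3 g.py && python3 -m pendant '[{"ax":0,"ay":0,"az":-0.5,"dx":0,"dy":-0.00087,"dz":0,"hand":33}]' >/dev/null && python3 g.py && python3 -m pendant '[{"ax":0,"ay":0,"az":-0.5,"dx":0,"dy":-0.00087,"dz":0,"hand":33}]' >/dev/null && python3 g.py && python3 -m pendant '[{"ax":0,"ay":0,"az":-0.5,"dx":0,"dy":-0.00087,"dz":0,"hand":33}]' >/dev/null && python3 g.py && python3 -m pendant '[{"ax":0,"ay":0,"az":-0.5,"dx":0,"dy":-0.00087,"dz":0,"hand":33}]' >/dev/null && python3 g.py
python3 chk.py s7
```

```text
G t 14.05 fx -2.9 fy 2.6 fz -0.3 r 99.5 ang 177.41
G t 14.18 fx -2.2 fy 3.2 fz 1.0 r 99.49 ang 177.91
G t 14.3 fx -1.7 fy 3.1 fz 1.0 r 99.45 ang 178.41
G t 14.43 fx -1.3 fy 2.7 fz -0.7 r 99.46 ang 178.93
G t 14.55 fx -2.4 fy 3.0 fz 0.4 r 99.44 ang 179.43
G t 14.68 fx -2.0 fy 2.6 fz -0.6 r 99.45 ang 179.93
G t 14.8 fx -0.9 fy 3.6 fz -0.5 r 99.42 ang 180.44
G t 14.93 fx -1.0 fy 3.6 fz -0.5 r 99.41 ang 180.94
G t 15.05 fx -2.2 fy 3.9 fz -0.1 r 99.36 ang 181.44
G t 15.18 fx -1.4 fy 4.0 fz 0.1 r 99.37 ang 181.93
G t 15.3 fx -1.3 fy 4.0 fz 0.8 r 99.38 ang 182.44
G t 15.43 fx -1.9 fy 4.6 fz 0.7 r 99.36 ang 182.94
G t 15.55 fx -1.9 fy 2.3 fz 0.3 r 99.34 ang 183.43
G t 15.68 fx -2.1 fy 2.5 fz -1.1 r 99.33 ang 183.93
[34, 35, 9, 11, 66] 322.7 189.5 xyz med [476.9  95.6 108.5] z range 87.3 113.9
[11, 79, 8, 6, 44] 299.4 231.3 xyz med [594.1  23.3  74.4] z range 62.9 85.8
```

```bash
python3 -m pendant '[{"ax":0,"ay":0,"az":-0.5,"dx":0,"dy":-0.00087,"dz":0,"hand":33}]' >/dev/null; python3 g.py && python3 -m pendant '[{"ax":0,"ay":0,"az":-0.5,"dx":0,"dy":-0.00087,"dz":0,"hand":33}]' >/dev/null && python3 g.py && python3 -m pendant '[{"ax":0,"ay":0,"az":-0.5,"dx":0,"dy":-0.00087,"dz":0,"hand":33}]' >/dev/null && python3 g.py && python3 -m pendant '[{"ax":0,"ay":0,"az":-0.5,"dx":0,"dy":-0.00087,"dz":0,"hand":33}]' >/dev/null && python3 g.py && python3 -m pendant '[{"ax":0,"ay":0,"az":-0.5,"dx":0,"dy":-0.00087,"dz":0,"hand":33}]' >/dev/null && python3 g.py && python3 -m pendant '[{"ax":0,"ay":0,"az":-0.5,"dx":0,"dy":-0.00087,"dz":0,"hand":33}]' >/dev/null && python3 g.py && python3 -m pendant '[{"ax":0,"ay":0,"az":-0.5,"dx":0,"dy":-0.00087,"dz":0,"hand":33}]' >/dev/null && python3 g.py && python3 -m pendant '[{"ax":0,"ay":0,"az":-0.5,"dx":0,"dy":-0.00087,"dz":0,"hand":33}]' >/dev/null && python3 g.py && python3 -m pendant '[{"ax":0,"ay":0,"az":-0.5,"dx":0,"dy":-0.00087,"dz":0,"hand":33}]' >/dev/null && python3 g.py && python3 -m pendant '[{"ax":0,"ay":0,"az":-0.5,"dx":0,"dy":-0.00087,"dz":0,"hand":33}]' >/dev/null && python3 g.py && python3 -m pendant '[{"ax":0,"ay":0,"az":-0.5,"dx":0,"dy":-0.00087,"dz":0,"hand":33}]' >/dev/null && python3 g.py && python3 -m pendant '[{"ax":0,"ay":0,"az":-0.5,"dx":0,"dy":-0.00087,"dz":0,"hand":33}]' >/dev/null && python3 g.py && python3 -m pendant '[{"ax":0,"ay":0,"az":-0.5,"dx":0,"dy":-0.00087,"dz":0,"hand":33}]' >/dev/null && python3 g.py && python3 -m pendant '[{"ax":0,"ay":0,"az":-0.5,"dx":0,"dy":-0.00087,"dz":0,"hand":33}]' >/dev/null && python3 g.py
python3 chk.py s8
```

```text
G t 15.85 fx -1.8 fy 2.1 fz -0.1 r 99.53 ang 184.42
G t 15.97 fx -1.0 fy 0.9 fz 0.2 r 99.53 ang 184.9
G t 16.1 fx -0.3 fy 2.8 fz 0.7 r 99.64 ang 185.49
G t 16.23 fx 0.3 fy 3.1 fz -0.3 r 99.59 ang 185.89
G t 16.35 fx -0.5 fy 5.8 fz 0.6 r 99.56 ang 186.4
G t 16.48 fx 0.4 fy 4.5 fz 0.6 r 99.56 ang 186.93
G t 16.6 fx 0.7 fy 3.2 fz -0.7 r 99.55 ang 187.45
G t 16.73 fx 1.8 fy -0.5 fz -0.0 r 99.39 ang 188.04
G t 16.85 fx 0.5 fy -0.2 fz 0.2 r 99.32 ang 188.55
G t 16.98 fx 0.0 fy 0.5 fz -0.3 r 99.34 ang 189.03
G t 17.1 fx -0.5 fy -0.6 fz 0.5 r 99.37 ang 189.5
G t 17.23 fx -0.1 fy -0.6 fz 0.4 r 99.42 ang 189.97
G t 17.35 fx -0.9 fy 0.3 fz -0.0 r 99.36 ang 190.44
G t 17.48 fx -0.1 fy 0.9 fz 0.4 r 99.39 ang 190.93
[29, 37, 9, 6, 41] 318.3 189.5 xyz med [475.1  83.8 103.2] z range 95.5 108.1
[29, 43, 8, 5, 28] 317.5 195.2 xyz med [481.5  81.2  88.2] z range 82.5 96.5
[12, 81, 9, 7, 47] 300.6 234.0 xyz med [603.   26.1  73.7] z range 60.8 84.3
```

The knob top has dropped from 111 to 103 mm and the tangential force is near zero, so the pin fell in at about 188°. The rounded tip pulled the disc on ahead of the pad, so I stop pushing. I check the depth against the start picture, using the same measure.

```bash
python3 - <<'E'
from h import *
for f in ('scene0','s3','s6','s8'):
    p=cv2.imread(f'pics/{f}.png')[:,:,::-1].astype(int); d=np.load(f'pics/{f}.png.npy')
    m=(p[:,:,0]>90)&(p[:,:,1]<50)&(p[:,:,2]<50); m[:180]=0;m[208:]=0;m[:,:308]=0;m[:,365:]=0
    vs=np.argwhere(m); top=vs[vs[:,0]<vs[:,0].min()+4]
    X=np.array([pix2w('scene',b,a,depth=d[a,b]) for a,b in top if d[a,b]>0]); print(f,len(X),np.median(X,0).round(1),X.mean(0).round(1))
E
python3 st.py
```

```text
scene0 27 [509.5 179.  104.2] [508.8 178.6 103.9]
s3 30 [475.2 122.6 111.1] [474.4 122.8 111.4]
s6 23 [471.6 107.4 111.3] [470.6 108.4 111. ]
s8 29 [473.   84.  103.7] [472.   84.2 103.6]
t 17.52 tcp [472.75  82.74  77.5 ] rot [-180.      0.   -168.78] r 99.38 ang 191.0 gap 28.37
F tool x,y,up -0.07 0.28 0.74 j [  2.8  30.  106.7  -0.   43.3 -98.4]
```

View pics/s8c.png

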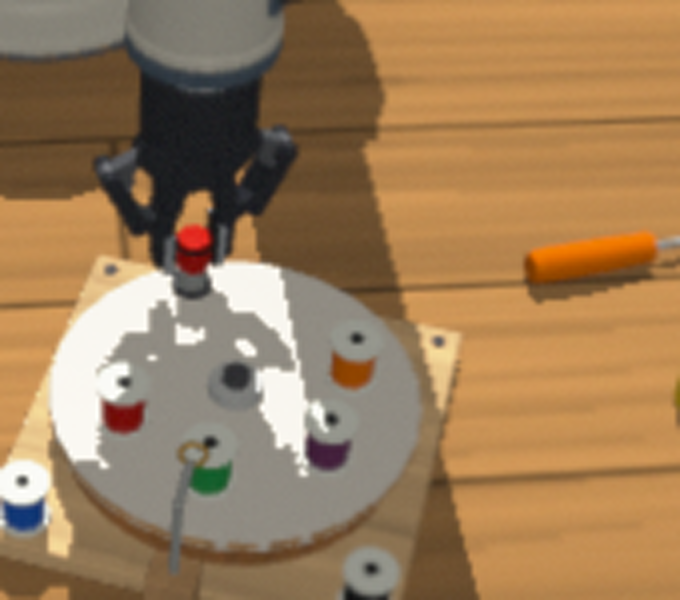

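The knob is at home height again (103.6 against 103.9 at the start). Now open, withdraw straight up and check.

```bash
python3 -m pendant '[{"ax":0,"ay":0,"az":0,"dx":0,"dy":0,"dz":0,"hand":50},{"ax":0,"ay":0,"az":0,"dx":0,"dy":0,"dz":0,"hand":50},{"ax":0,"ay":0,"az":0,"dx":0,"dy":0,"dz":0,"hand":50}]'; python3 st.py; python3 -m pendant '[{"ax":0,"ay":0,"az":0,"dx":0,"dy":0,"dz":-0.008,"hand":50},{"ax":0,"ay":0,"az":0,"dx":0,"dy":0,"dz":-0.01,"hand":50},{"ax":0,"ay":0,"az":0,"dx":0,"dy":0,"dz":-0.02,"hand":50},{"ax":0,"ay":0,"az":0,"dx":0,"dy":0,"dz":-0.03,"hand":50},{"ax":0,"ay":0,"az":0,"dx":0,"dy":0,"dz":-0.03,"hand":50},{"ax":0,"ay":0,"az":0,"dx":0,"dy":0,"dz":-0.03,"hand":50},{"ax":0,"ay":0,"az":0,"dx":0,"dy":0,"dz":0,"hand":50}]'
python3 chk.py s9;python3 st.py
python3 - <<'E'
from h import *
p,d=shot('top','t9.png')
E
```

```text
time_s: 17.9
tcp_pos: [472.7, 82.9, 77.5]
tcp_rot: [-180.0, -0.0, -168.8]
ft_force: [0.4, 0.9, -0.1]
finger_gap: 42.7
t 17.9 tcp [472.69  82.85  77.48] rot [-180.     -0.   -168.84] r 99.41 ang 190.93 gap 42.69
F tool x,y,up -0.55 0.81 -0.05 j [  2.8  30.  106.7  -0.   43.3 -98.4]
time_s: 18.77
tcp_pos: [473.9, 82.9, 208.1]
tcp_rot: [-180.0, 0.3, -168.8]
ft_force: [-0.4, 0.4, -0.1]
finger_gap: 43.0
[30, 37, 7, 6, 35] 318.1 189.7 xyz med [476.6  83.  103.1] z range 98.1 106.4
[30, 44, 7, 4, 25] 317.9 195.4 xyz med [482.1  82.5  89.4] z range 80.6 95.4
[11, 82, 9, 6, 45] 300.4 234.2 xyz med [603.4  25.2  72.3] z range 62.5 84.5
t 18.82 tcp [473.16  82.88 206.75] rot [-1.7998e+02  1.4000e-01 -1.6884e+02] r 98.95 ang 190.96 gap 42.81
F tool x,y,up -0.52 -0.45 -0.42 j [  2.8  18.4  98.9  -0.   62.6 -98.4]
```

View pics/s9.png

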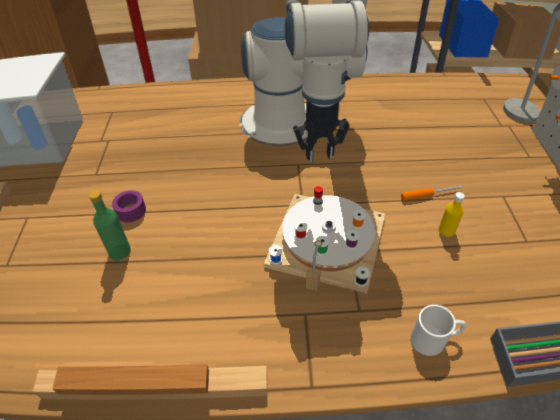

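Run:
```python
from h import *
for f in ('scene0','s9'):
    p=cv2.imread(f'pics/{f}.png')[:,:,::-1].astype(int); d=np.load(f'pics/{f}.png.npy')
    m=(p[:,:,0]>90)&(p[:,:,1]<50)&(p[:,:,2]<50); m[:180]=0;m[208:]=0;m[:,:308]=0;m[:,365:]=0
    vs=np.argwhere(m); top=vs[vs[:,0]<vs[:,0].min()+4]
    X=np.array([pix2w('scene',b,a,depth=d[a,b]) for a,b in top if d[a,b]>0])
    u,v=top.mean(0)[::-1]; q=pix2w('scene',u,v,z=103)
    print(f,X.mean(0).round(1),q.round(1),np.degrees(np.arctan2(q[1]-101.7,q[0]-570.3))%360)
```

```text
scene0 [508.8 178.6 103.9] [507.9 178.8 103. ] 128.96538759075537
s9 [471.7  83.5 103.2] [471.4  83.6 103. ] 190.38469998285984
```

The gripper is well clear and the knob at (318,190) is down. The stage has turned about 61° and the bystanders are where they were. I hand the job in.

```bash
python3 -c "
from workcell import arm; print(arm.close_job())"
```

```text
the job is handed in; nothing more can be done
None
```

The carousel is turned about 61° counter-clockwise to the next index hole, the pin has dropped home, and the job is handed in with the gripper open and clear.

- **Lift and turn:** I gripped the knob, lifted it about 11 mm and turned the carousel to about 38°. There I let the pin down onto the ring, where the knob top read 111 mm.
- **Search:** I pushed the knob gently between half-open fingers in 0.5° steps. The highest tangential push I read was 5.8 N. The force fell to near zero at about 188° in the world frame (the knob started near 130°), when the pin dropped. The commands already queued then moved the hand on about 3°. The readings there stayed below 1 N, so I don't think it pushed on the pin.
- **Final checks:** The knob top is at 103.2 mm, against 103.9 mm at the start, so the pin reads as fully home. The gripper is about 100 mm above the knob, and in the last picture the loose spools and the other things are where they were. The time was about 19 s.

I did not push against the locked pin to test it, to spare it. The lock is judged from the knob height and the force drop only.

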